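Clamp the drive-wheel axle and set the test speed

ROBOT

A 6-joint arm with a two-finger parallel gripper is mounted at the origin on the work surface. World frame = base frame: x ahead of the robot, y to its left, z up, the work surface at z = 0. Lengths are in mm, angles in rad, forces in N, time in s.
With the tool pointing down it reaches from about 225 to 875 mm from the base axis. Payload 3.4 kg.
Tool frame: the origin (TCP) lies midway between the tips of the shut fingers; the grasp point (between the pads) lies 19 mm behind it (manip.hold_point_z is the distance from the TCP to the grasp point, in mm); z points along the fingers, y is the line along which they close (so a half turn about z gives the same grasp; the last joint's range is limited). The gripper opens to 85 mm and grips with 20 to 120 N. Pads are 22 mm wide; open, the fingers measure 114 mm over their backs; the gripper's body (76 mm by 85 mm) begins 54 mm behind the grasp point. The pads swing forward as they close: fully open they stand 13 mm farther back than shut.
Start: joints at [1, 0.276, 1.505, -0, 1.361, -0.121], TCP at [250.023, 517.835, 210.728] pointing down, gripper open.
Joint ranges: [-2.89, 2.89], [-0.75, 2.08], [0.22, 2.7], [-1.18, 4.32], [0.11, 2.71], [-2.7, 2.7]. Speed limits (rad/s): [2.57, 2.57, 3.14, 3.14, 3.14, 3.14].

INTERFACE

Orientations are given as [roll, pitch, yaw] about the fixed x, y, z axes, in that order (R = Rz(yaw) Ry(pitch) Rx(roll)).
In Python, from bench import manip gives the robot as it stands.
- The arm moves only by the shell command python3 -m handwheel 'ROWS' [FORCE]. ROWS is JSON, a list that holds one entry, the list of rows, each a list of 7 numbers: the shift along the tool's x, y, z in mm, then the turn, a rotation vector about the tool's x, y, z in degrees, then the finger opening in mm, from 0 to 85.4. A call has exactly 5 rows; each row shifts and turns the commanded pose from where the row before left it, along the tool's axes as they then stand; what a row does not reach is not made up. A row lasts 1/8 s, in which the tool goes at most 62.5 mm and 10.7 degrees, less where a joint would pass 70% of its speed; a pose out of reach is approached as far as the arm can. A call with a gripper value outside its range is refused whole. The fingers move at their own pace and stop on an object; FORCE is the grip in N (left out, the last holds). Time passes only in rows, so rows that do not move let the fingers close, or fill a call up. It gives the time, the measured TCP pose, the force, the opening and the grip force at its end, in the units of the state.
- manip.state(): the state, without advancing time (a new reading comes with each control period).
- manip.snapshot(name): name is "side" or "top"; returns the picture (384x512x3 uint8, blue, green, red); there is no depth.
- manip.calibration(name): a dict with "fovy" (degrees; the focal length in pixels is half the picture's height over the tangent of half this angle, whatever the lens; pixels are square), "cx", "cy" (the principal point, pixels), "pose" (4x4, takes a point from camera to world coordinates). Camera axes: x right, y down, z forward; pixel columns grow to the right and rows downward; lengths in mm; the calibration is good to about 2 mm. A picture is of the moment at which its call begins. calibration takes no time and is no camera call.
- manip.close_job(): hands the job in; it is judged then, once.
The state is a dict: "time": time; "qpos": joint angles; "qvel": joint speeds; "joint_torque": joint torques, N m; "tcp_pos": TCP position; "orientation": TCP orientation; "wrist_force": force on the tool from outside, world axes, zero at the start; "wrist_torque": the same for the moment, N m; "opening": finger opening in mm; "finger_force": force on a finger pad.
Only numpy, scipy, OpenCV 4.12 (cv2) and the standard library are available. Lean on these libraries where they do the work, as an engineer would, in place of code of your own. Each camera call takes 0.05 s, during which the arm holds its last target. There are 200 camera calls.

TASK

Get the wheel test stand ready: swing the open hinged clamp down over the wheel's axle and press it until its sprung jaw snaps under the axle and the clamp lies fully home, leaving the wheel in its saddles. Then turn the speed controller's knob until its pointer lines up with the set mark, the triangle at the dial's edge. Leave the bin, screwdriver, spare wheel and wrench where they are.

Things in the scene. Friction and masses are not known exactly. Their poses are not given: they have to be found in the camera images.
- stand: Fixed aluminium plate 200 (x) x 170 (y) x 12 mm with two grey U saddles (at y = -60 and +60, tops 64 mm above the bench) that carry the axle, and two dark hinge ears at x = +55, y = +30. Origin: centre of its underside, on the bench; z up; the robot's side is -x.
- axle: Loose drive wheel on a steel axle, 200 g: axle 12 mm thick, 150 mm long, along the stand's y, lying in the saddles; dark green wheel 72 mm across and 24 mm wide at y = -22 of the stand, its top 94 mm above the bench; small collars beside the saddles keep it from sliding along. Origin: on the axle's centre line, mid-length, 58 mm above the bench; its own y lies along the axle (it may spin).
- axle_seat (a point): Point of the fixed stand where the axle's origin belongs: stand (0, 0, 58) mm. Axes as the stand's.
- clamp_hinge (a point): Fixed point on the clamp's hinge pin: stand (55, 30, 60) mm, beyond the axle as seen from the robot. The pin runs along the stand's y.
- clamp_tab (a point): Point on the top face of the clamp arm's wide end tab (40 mm long x 30 mm wide, 8 mm thick), the place to press. It moves with the arm: 105 mm from the hinge along the arm and 13 mm above the arm's hinge line. With the clamp shut it is at stand (-50, 30, 73) mm; the point's x points from the tab to the hinge along the arm, its z out of the arm's top face.
- clamp (a joint): Angle of the steel clamp arm (125 mm long, 18 mm wide): 0 = shut, level over the axle towards the stand's -x; grows as the arm's end rises. Starts raised, 0.65 to 1.1, and stays where left (friction 0.08 N m); a push on the tab from above swings it down. The jaw meets the axle at about 0.28; the tab then needs up to 10 N until, at about 0.15, the jaw snaps past; rigid stop at 0.
- jaw (a joint): Angle of the black sprung jaw that hangs under the arm, 70 mm from the arm's hinge: 0 = at rest; it is pushed outward (up to about 0.15) while its sloping nose slides past the axle, and springs back to 0 when it has caught under the axle.
- controller: Fixed grey box 120 (x) x 130 (y) x 45 mm high with a round black dial plate and 12 short white ticks on top; the knob is at its centre. Origin: centre of its underside, on the bench; z up.
- knob_grip (a point): On the knob's axis, 77 mm above the bench, the height at which to grip. The knob is black: a round skirt 48 mm across, 10 mm high, with an upright bar grip 14 mm thick, 44 mm long, its top 87 mm above the bench. The point's x axis lies along the bar; the pointer is at its -x end.
- knob (a joint): Angle of the knob, grows clockwise seen from above; 0 = the pointer to the controller's -x, 1.57 = to its +y. It starts between about 0.3 and 0.8. It stays where it is left (friction 0.03 N m). It turns freely from 0 to 4.7.
- mark (a joint): Angle of the set mark on the same scale as knob: the knob is right when both read the same. About 1.3 to 1.8; the mark itself is flat and does not need touching.
- pointer_tip (a point): Tip of the knob's white triangular pointer, 36 mm from the knob's axis, 47 mm above the bench.
- mark_tip (a point): Tip of the set mark, a flat white triangle at the dial's edge (12 mm wide, 14 mm long), outside the pointer's reach, whose apex points inward, 36 mm from the knob's axis: the pointer's tip belongs here.
- bin: Bystander: loose red open bin 100 x 160 x 70 mm, beyond the stand and controller. Origin: centre of its underside.
- screwdriver: Bystander: loose screwdriver with a yellow handle, 200 mm long, 26 mm thick, lying at the far side, beside the bin. Origin: under its middle.
- spare_wheel: Bystander: loose dark green wheel 72 mm across, 26 mm high, lying flat. Origin: centre of its underside.
- wrench: Bystander: loose steel wrench 180 mm long, 8 mm high, lying flat. Origin: under its middle.
Things that resemble listed ones, but are neither listed nor needed, are in the scene too. Of the things like the controller, leave any that is turquoise; of the rest the larger one is meant. Of the things shaped like the axle, the steel one is meant.

How it is judged (in metres and radians):
On the way, in this order (a step that is already met when the one before it is completed fails the run):
1. the clamp is home over the axle with its jaw snapped back under it (value of joint clamp below 0.08 rad and value of joint jaw below 0.09 rad and distance between axle and axle_seat below 0.006 m), for 0.2 s.
2. then the knob's pointer is at the set mark (distance between pointer_tip and mark_tip below 0.005 m), for 0.2 s.
At the end, for the whole second after the job is handed in: The clamp is shut (within 0.08 rad) with its jaw sprung back (within 0.09 rad) under the axle, the axle lies in its saddles (within 6 mm of its seat), and the knob's pointer tip is within 5 mm of the set mark's tip (about 8 degrees) (all of step 1 and distance between pointer_tip and mark_tip below 0.005 m); the robot touches nothing.
It fails at once if the axle is lifted or knocked out of its saddles (distance between axle and axle_seat above 0.015 m).
It fails at once if a bystander is moved by more than 30 mm (distance of any of bin, screwdriver, spare_wheel, wrench from where it was at the start of the episode above 0.03 m).
It also fails if it takes over 45 s, if anything falls off the work surface, if the arm or the gripper's body presses on something with over 40 N, if the wrist force passes 120 N, or if a joint passes its speed limit or range.

## Working session

There is one attempt and no reset: what is moved stays moved. The work goes in short steps, Python scripts to look and compute and a shell command to move; the robot and the scene stay as the last step left them, time stands still between calls to the robot, and variables do not carry over. Pictures are saved under pics/ and viewed, at most 10 in all, crops included, and the job is handed in when it is done.

```bash
mkdir -p pics; ls
python3 - <<'E'
from bench import manip
import cv2
for n in("top","side"):
    cv2.imwrite(f"pics/{n}0.png",manip.snapshot(n)); c=manip.calibration(n); print(n,c)
print(manip.state())
E
```

```text
pics
top {'fovy': 55.83852796704407, 'cx': 254.87033600214258, 'cy': 196.26425273148106, 'pose': array([[ 9.44909055e-03, -9.71846647e-01,  2.35424744e-01,
         3.61969270e+02],
       [-9.99951062e-01, -9.87342514e-03, -6.23668436e-04,
        -3.08718495e+01],
       [ 2.93055866e-03, -2.35407330e-01, -9.71892381e-01,
         9.58156051e+02],
       [ 0.00000000e+00,  0.00000000e+00,  0.00000000e+00,
         1.00000000e+00]])}
side {'fovy': 44.479209103918606, 'cx': 255.79226323364088, 'cy': 184.59449713862048, 'pose': array([[ 7.03673211e-01, -4.14969792e-01,  5.76753052e-01,
        -1.90399590e+02],
       [-7.10522252e-01, -4.09296185e-01,  5.72393887e-01,
        -7.87156309e+02],
       [-1.46334827e-03, -8.12574122e-01, -5.82856032e-01,
         8.53234638e+02],
       [ 0.00000000e+00,  0.00000000e+00,  0.00000000e+00,
         1.00000000e+00]])}
{'time': 0.1, 'qpos': array([ 9.99993720e-01,  2.76552778e-01,  1.50601104e+00, -3.90331582e-05,
        1.36074081e+00, -1.20999870e-01]), 'qvel': array([-0.00024931, -0.00087975, -0.00168991,  0.00038034, -0.00020179,
       -0.00193379]), 'joint_torque': array([-6.00821149e-04, -4.17699552e+01, -2.46403009e+01, -2.94822285e-04,
        5.76571256e-03,  5.83056504e-06]), 'tcp_pos': array([249.736979  , 517.35507309, 209.91248096]), 'orientation': array([-3.13988859e+00, -1.68761788e-04,  2.69179794e+00]), 'wrist_force': array([0.07041745, 0.57729662, 0.25071787]), 'wrist_torque': array([ 0.02399554, -0.01975605,  0.02283372]), 'finger_force': 0.0, 'opening': 85.48508705419806}
```

View pics/top0.png

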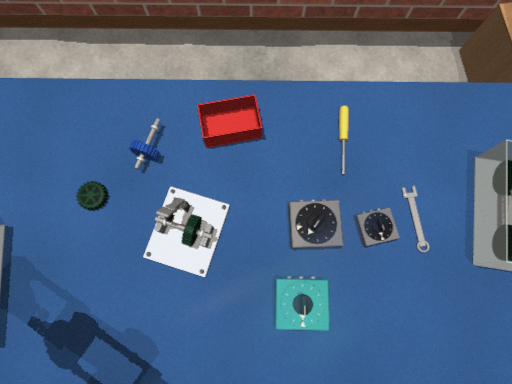

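View pics/side0.png

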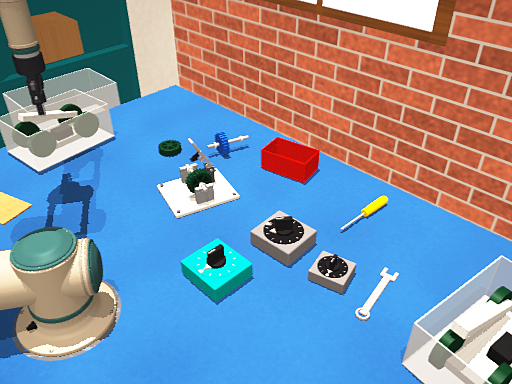

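The top view shows three controller-like boxes: a large grey one at (316,224), a small grey one at (378,227) and a turquoise one at (303,304). The large grey one is meant, because turquoise is excluded and it is the larger of the rest. Of the axle-like things, the steel axle in the stand at (187,231) is meant; the one at (148,148) has a blue wheel and lies loose. I'll enlarge both to confirm.

Run:
```python
import cv2,numpy as np
t=cv2.imread("pics/top0.png");s=cv2.imread("pics/side0.png")
def c(i,x,y,w,h,f): return cv2.resize(i[y:y+h,x:x+w],(w*f,h*f),interpolation=cv2.INTER_CUBIC)
a=np.hstack([c(t,138,181,100,100,4)[:300*0+400],c(t,266,174,100,100,4)])
cv2.imwrite("pics/crop1.png",a)
b=np.hstack([c(s,150,130,100,100,4),c(s,240,190,100,100,4)])
cv2.imwrite("pics/crop2.png",b)
```

```text
(no output)
```

View pics/crop1.png

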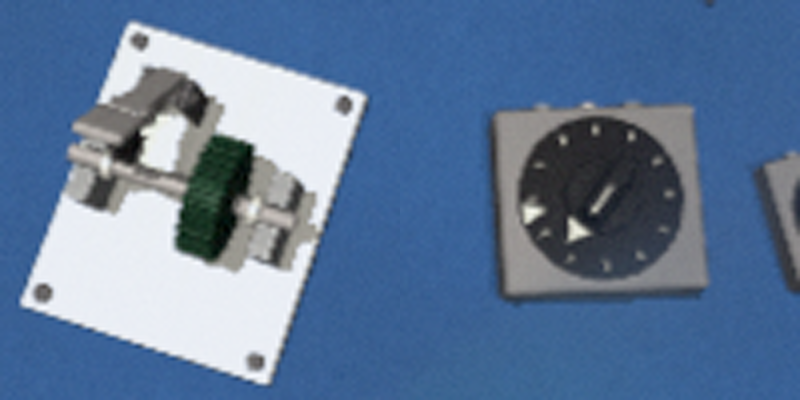

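View pics/crop2.png

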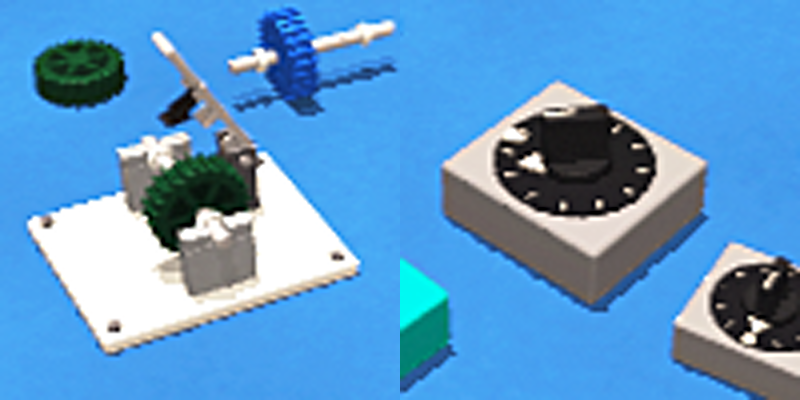

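The crops confirm it: the larger grey box with the black dial (top 316,224) is the controller. The stand holds a steel axle with a green wheel, with the clamp raised and its tab end at side px (190,139). Now I'll work out the poses.

```bash
cat > h.py <<'E'
import numpy as np
from bench import manip
C={n:manip.calibration(n) for n in("top","side")}
def K(n): return 192/np.tan(np.radians(C[n]['fovy'])/2)
def ray(n,u,v):
    c=C[n];T=c['pose'];d=T[:3,:3]@np.array([(u-c['cx'])/K(n),(v-c['cy'])/K(n),1]);return T[:3,3],d
def onz(n,u,v,z):
    o,d=ray(n,u,v);return (o+d*(z-o[2])/d[2])[:2]
def proj(n,p):
    c=C[n];T=c['pose'];q=T[:3,:3].T@(np.asarray(p,float)-T[:3,3]);return np.array([q[0]/q[2]*K(n)+c['cx'],q[1]/q[2]*K(n)+c['cy']])
def fit(n,px,loc,z):
    w=np.array([onz(n,*p,z) for p in px]);loc=np.array(loc,float)
    a=w[:,0]+1j*w[:,1];b=loc[:,0]+1j*loc[:,1];m=a.mean();mb=b.mean()
    s=np.sum((a-m)*np.conj(b-mb));yaw=np.angle(s);o=m-mb*np.exp(1j*yaw)
    return o.real,o.imag,yaw,np.abs(o+b*np.exp(1j*yaw)-a)
def w(pose,p):
    x,y,t=pose[:3];return np.array([x+p[0]*np.cos(t)-p[1]*np.sin(t),y+p[0]*np.sin(t)+p[1]*np.cos(t),p[2]])
def tab(th,r=105,h=13,y=30): return 55-r*np.cos(th)+h*np.sin(th),y,60+r*np.sin(th)+h*np.cos(th)
E
python3 - <<'E'
from h import *
np.set_printoptions(precision=2,suppress=True)
f=lambda L,ox,oy:[(a/4+ox-.375,b/4+oy-.375) for a,b in L]
S=fit("top",f([(130,22),(367,93),(270,384),(22,305)],138,181),[(100,85),(100,-85),(-100,-85),(-100,85)],12);print("stand",S)
S2=fit("side",f([(30,223),(107,345),(360,262)],150,130),[(-100,85),(-100,-85),(100,-85)],12);print("stand side",S2)
Ct=fit("top",f([(497-400,113),(692-400,107),(708-400,288),(505-400,292)],266,174),[(60,65),(60,-65),(-60,-65),(-60,65)],45);print("ctrl",Ct)
dc=onz("top",*f([(201,197.5)],266,174)[0],45);print("dial c",dc)
Cs=fit("side",f([(445-400,172),(594-400,258),(706-400,160),(560-400,83)],240,190),[(-60,65),(-60,-65),(60,-65),(60,65)],45);print("ctrl side",Cs)
p=onz("top",*f([(568-400,243)],266,174)[0],47);m=onz("top",*f([(546-400,212)],266,174)[0],45)
print("ptr",p-dc,np.hypot(*(p-dc)),"mark",m-dc,np.hypot(*(m-dc)))
for q in(p,m):
    d=q-dc;print(np.arctan2(d[1],-d[0]))
for th in np.arange(.65,1.15,.05):
    print(th,*[ (proj(n,w(S,tab(th,125,13,y)))-o)*4 for n,o in(("top",(138,181)),("side",(150,130))) for y in(15,45)])
E
```

```text
stand (np.float64(498.2625558327979), np.float64(145.73004485576186), np.float64(-0.2902484952604139), array([1.54, 0.82, 1.09, 0.77]))
stand side (np.float64(498.04664502706265), np.float64(144.08297236117198), np.float64(-0.2852922421647338), array([2.22, 1.2 , 1.03]))
ctrl (np.float64(513.8760543895629), np.float64(-187.2462611564822), np.float64(0.03560118124613481), array([3.03, 2.48, 2.03, 2.73]))
dial c [ 514.63 -187.61]
ctrl side (np.float64(513.1075218145448), np.float64(-190.4210230288999), np.float64(0.06895221474614444), array([4.56, 4.19, 4.32, 3.94]))
ptr [-29.58  22.05] 36.89371344563025 mark [-9.67 35.26] 36.55821004272307
0.6407299053613275
1.303176614497618
0.65 [106.35 215.41] [ 56.33 199.7 ] [119.59  91.79] [104.52  72.63]
0.7000000000000001 [107.21 206.84] [ 56.98 191.09] [124.82  84.87] [109.65  65.81]
0.7500000000000001 [108.31 197.89] [ 57.89 182.1 ] [130.36  78.14] [115.1   59.17]
0.8000000000000002 [109.65 188.58] [ 59.05 172.76] [136.21  71.61] [120.86  52.74]
0.8500000000000002 [111.23 178.94] [ 60.47 163.1 ] [142.35  65.31] [126.9   46.53]
0.9000000000000002 [113.05 169.  ] [ 62.14 153.14] [148.77  59.25] [133.21  40.57]
0.9500000000000003 [115.09 158.81] [ 64.05 142.93] [155.43  53.46] [139.77  34.87]
1.0000000000000004 [117.36 148.38] [ 66.21 132.5 ] [162.33  47.94] [146.57  29.45]
1.0500000000000003 [119.84 137.76] [ 68.6  121.88] [169.44  42.72] [153.58  24.32]
1.1000000000000005 [122.53 126.99] [ 71.22 111.12] [176.74  37.82] [160.77  19.51]
```

Run:
```python
from h import *
np.set_printoptions(precision=1,suppress=True)
for u,v in((45,170),(118,103),(8,150)): print("crate side z0",onz("side",u,v,0))
print([onz("top",u,v,0) for u,v in((5,225),(0,345))])
for z in(80,120,160): print(z,onz("side",45,118,z),onz("side",118,70,z))
S=(498.2,145.3,-.289)
st=manip.state();print(st['tcp_pos'],st['orientation'])
yaw=st['orientation'][2]
def tl(d,yaw): # world delta -> tool (pointing down)
    c,s=np.cos(yaw),np.sin(yaw);return np.array([c*d[0]+s*d[1],s*d[0]-c*d[1],-d[2]])
g=w(S,(28,30,200));print("goal",g,"tool delta at yaw now",tl(g-st['tcp_pos'],yaw),"turn z deg",-np.degrees((np.pi-.289)-yaw))
for th in(1.02,.9,.8,.7,.6,.5,.4,.3,.2,.1,0): print(th,np.array(tab(th)))
```

```text
crate side z0 [229.  597.9]
crate side z0 [665.  860.5]
crate side z0 [195.2 810. ]
[array([508.5, 633.4]), array([209.7, 594.5])]
80 [339. 785.] [758.8 985.9]
120 [311.6 703.7] [709.7 894.2]
160 [284.2 622.3] [660.6 802.4]
[249.7 517.4 209.9] [-3.1 -0.   2.7]
goal [533.6 166.1 200. ] tool delta at yaw now [-408.3 -192.9    9.9] turn z deg -9.212858224906833
1.02 [ 11.1  30.  156.3]
0.9 [ -0.1  30.  150.3]
0.8 [ -8.8  30.  144.4]
0.7 [-16.9  30.  137.6]
0.6 [-24.3  30.  130. ]
0.5 [-30.9  30.  121.7]
0.4 [-36.6  30.  112.9]
0.3 [-41.5  30.  103.4]
0.2 [-45.3  30.   93.6]
0.1 [-48.2  30.   83.4]
0 [-50.  30.  73.]
```

```bash
python3 -m handwheel '[[[-30,-14,-4,0,0,0,0],[-45,-21,-4,0,0,0,0],[-45,-21,0,0,0,0,0],[-45,-21,0,0,0,0,0],[-45,-21,0,0,0,0,0]]]' 40; python3 -m handwheel '[[[-45,-21,0,0,0,0,0],[-45,-22,0,0,0,0,0],[-45,-22,0,0,0,0,0],[-45,-22,0,0,0,0,0],[-18,-8,0,0,0,-9.2,0]]]'
python3 - <<'E'
from h import *
import time
np.set_printoptions(precision=2,suppress=True)
st=manip.state();S=(498.2,145.3,-.289);d=st['tcp_pos']-w(S,(0,0,0));c,s=np.cos(S[2]),np.sin(S[2])
print("stand frame",c*d[0]+s*d[1],-s*d[0]+c*d[1],d[2],st['orientation'],st['wrist_force'],st['opening'])
E
```

```text
time: 0.72
tcp_pos: [397.1, 336.9, 218.4]
orientation: [-3.141, -0.0, 2.692]
wrist_force: [1.1, 0.4, -0.5]
opening: 0.4
finger_force: 0.0
time: 1.35
tcp_pos: [534.9, 164.1, 218.1]
orientation: [-3.141, -0.0, 2.854]
wrist_force: [0.7, -0.2, -1.0]
opening: 0.2
finger_force: 0.0
stand frame 29.807860878502414 28.514503232301294 218.07138490256895 [-3.14 -0.    2.85] [ 0.65 -0.18 -0.99] 0.22512194634453545
```

```bash
python3 -m handwheel '[[[0,1,25,0,0,0,0],[0,0,25,0,0,0,0],[5,0,8,0,0,0,0],[7,0,4,0,0,0,0],[7,0,6,0,0,0,0]]]'; python3 -m handwheel '[[[5,0,4,0,0,0,0],[5,0,4,0,0,0,0],[4,0,4,0,0,0,0],[4,0,4,0,0,0,0],[0,0,0,0,0,0,0]]]'
python3 - <<'E'
from h import *
import cv2
i=np.hstack([cv2.resize(manip.snapshot(n)[y:y+100,x:x+100],None,fx=4,fy=4,interpolation=2) for n,x,y in(("top",138,181),("side",150,110))])
cv2.imwrite("pics/c3.png",i)
E
```

```text
time: 1.98
tcp_pos: [515.6, 173.5, 151.4]
orientation: [3.141, 0.002, 2.853]
wrist_force: [0.3, 0.0, -0.4]
opening: 0.2
finger_force: 0.0
time: 2.6
tcp_pos: [493.2, 180.2, 136.6]
orientation: [3.14, -0.008, 2.852]
wrist_force: [-12.4, 3.7, 15.3]
opening: 0.0
finger_force: 7.7
```

View pics/c3.png

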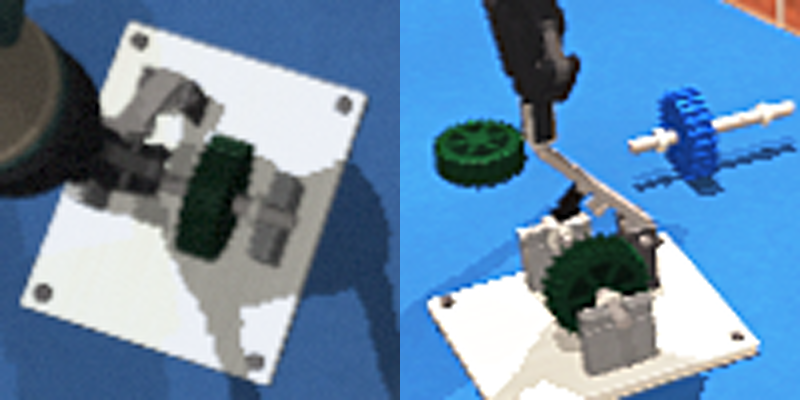

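The tool is on the tab and the arm has come down some. The 20 N is more than hinge friction should give, and it points along the arm, so I'll check the contact geometry before pushing further.

Run:
```python
from h import *
import cv2
np.set_printoptions(precision=1,suppress=True)
st=manip.state();S=(498.2,145.3,-.289);t=st['tcp_pos'];d=t-w(S,(0,0,0));c,s=np.cos(S[2]),np.sin(S[2])
print("stand",c*d[0]+s*d[1],-s*d[0]+c*d[1],t[2],st['wrist_force'],st['wrist_torque'],st['qvel'])
im=manip.snapshot("side")[110:210,150:250]
im=cv2.resize(im,None,fx=6,fy=6,interpolation=cv2.INTER_CUBIC)
P=lambda p:tuple(int(v) for v in (proj("side",p)-(150,110)+.5)*6)
cv2.circle(im,P(t),4,(0,0,255),1)
for th,col in((.6,(255,0,255)),(.8,(0,255,255))):
    for y in(15,45): cv2.line(im,P(w(S,tab(th,85,13,y))),P(w(S,tab(th,125,13,y))),col,1)
cv2.imwrite("pics/c4.png",im)
```

```text
stand -14.682367146190767 31.941073838484407 136.64916533614118 [-11.7   3.8  16.2] [ 0.6  2.1 -0. ] [ 0.  0. -0. -0.  0.  0.]
```

View pics/c4.png

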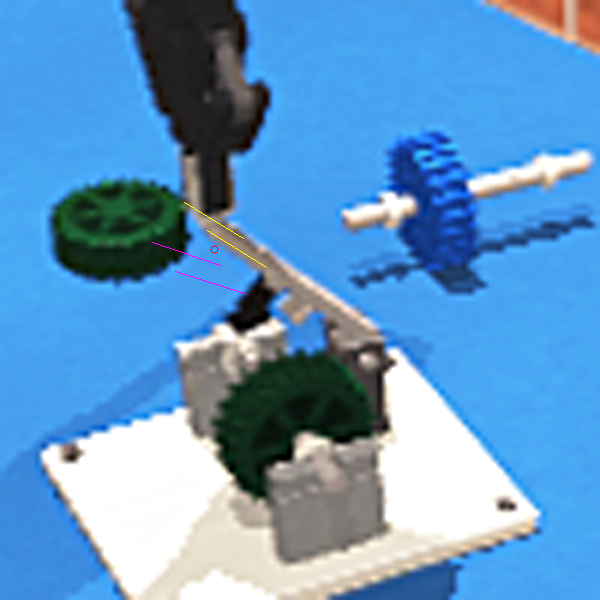

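The tool sits on the tab but has been dragged 7 mm beyond its command in the stand's −x, so my path was too tight an arc and the tip isn't sliding along the arm. I'll shift outward to relieve that, then follow the arc.

```bash
python3 -m handwheel '[[[4,0,0,0,0,0,0],[4,0,1,0,0,0,0],[2,0,2,0,0,0,0],[2,0,2,0,0,0,0],[0,0,0,0,0,0,0]]]'
```

```text
time: 3.38
tcp_pos: [485.4, 182.3, 129.9]
orientation: [3.141, -0.002, 2.852]
wrist_force: [-2.9, 1.0, 3.8]
opening: -0.1
finger_force: 2.2
```

```bash
python3 -m handwheel '[[[5,0,4,0,0,0,0],[4,0,5,0,0,0,0],[4,0,5,0,0,0,0],[3,0,5,0,0,0,0],[0,0,0,0,0,0,0]]]';python3 -m handwheel '[[[3,0,4,0,0,0,0],[2,0,4,0,0,0,0],[1,0,2,0,0,0,0],[0,0,0,0,0,0,0],[0,0,0,0,0,0,0]]]'
```

```text
time: 4.0
tcp_pos: [471.5, 185.9, 110.0]
orientation: [-3.141, 0.0, 2.853]
wrist_force: [-1.0, 0.3, -0.2]
opening: 0.4
finger_force: 0.0
time: 4.62
tcp_pos: [465.9, 187.8, 100.7]
orientation: [3.142, 0.0, 2.852]
wrist_force: [0.3, -0.2, -0.9]
opening: -0.1
finger_force: 0.0
```

```bash
python3 -m handwheel '[[[1,0,3,0,0,0,0],[1,0,3,0,0,0,0],[1,0,3,0,0,0,0],[0,0,0,0,0,0,0],[0,0,0,0,0,0,0]]]'; python3 -m handwheel '[[[1,0,3,0,0,0,0],[1,0,2,0,0,0,0],[1,0,2,0,0,0,0],[0,0,0,0,0,0,0],[0,0,0,0,0,0,0]]]'
```

```text
time: 5.25
tcp_pos: [463.1, 188.7, 91.7]
orientation: [3.142, 0.0, 2.852]
wrist_force: [-0.2, -0.1, -0.5]
opening: 0.3
finger_force: 0.0
time: 5.88
tcp_pos: [460.6, 189.6, 85.0]
orientation: [3.141, 0.001, 2.853]
wrist_force: [-0.3, -0.5, 4.0]
opening: -0.4
finger_force: 1.9
```

```bash
python3 -m handwheel '[[[1,0,2,0,0,0,0],[0,0,2,0,0,0,0],[0,0,2,0,0,0,0],[0,0,0,0,0,0,0],[0,0,0,0,0,0,0]]]'
python3 - <<'E'
from h import *
import cv2
i=np.hstack([cv2.resize(manip.snapshot(n)[y:y+100,x:x+100],None,fx=4,fy=4,interpolation=2) for n,x,y in(("top",138,181),("side",150,110))])
cv2.imwrite("pics/c5.png",i)
E
```

```text
time: 6.5
tcp_pos: [459.0, 190.2, 79.2]
orientation: [3.141, 0.0, 2.852]
wrist_force: [-1.2, -0.2, 7.8]
opening: -0.1
finger_force: 3.9
```

View pics/c5.png

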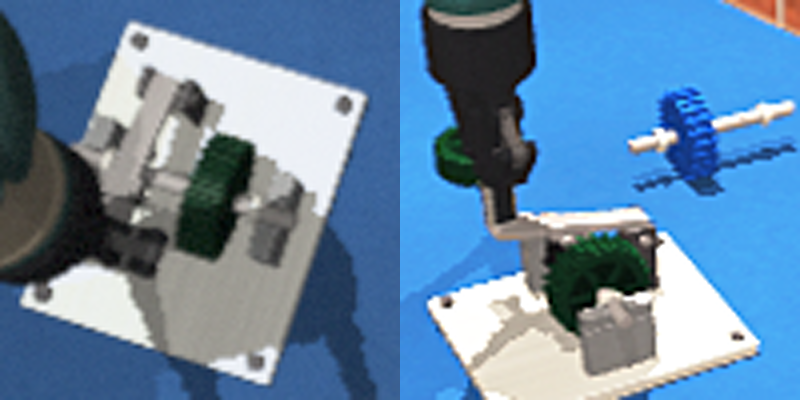

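The arm is now nearly level with the finger on its tab, and the jaw is loading (7.8 N). I'll keep pressing.

```bash
python3 -m handwheel '[[[0,0,2,0,0,0,0],[0,0,2,0,0,0,0],[0,0,0,0,0,0,0],[0,0,0,0,0,0,0],[0,0,0,0,0,0,0]]]';python3 -m handwheel '[[[0,0,2,0,0,0,0],[0,0,2,0,0,0,0],[0,0,0,0,0,0,0],[0,0,0,0,0,0,0],[0,0,0,0,0,0,0]]]'
```

```text
time: 7.22
tcp_pos: [458.8, 189.7, 74.4]
orientation: [-3.141, -0.001, 2.852]
wrist_force: [-0.3, 0.3, -0.2]
opening: 0.3
finger_force: 0.0
time: 7.85
tcp_pos: [459.2, 189.8, 70.7]
orientation: [3.141, 0.0, 2.852]
wrist_force: [-0.2, -0.5, -0.1]
opening: 0.3
finger_force: 0.0
```

```bash
python3 -m handwheel '[[[0,0,2,0,0,0,0],[0,0,1,0,0,0,0],[0,0,1,0,0,0,0],[0,0,0,0,0,0,0],[0,0,0,0,0,0,0]]]';python3 -m handwheel '[[[0,0,1,0,0,0,0],[0,0,1,0,0,0,0],[0,0,1,0,0,0,0],[0,0,0,0,0,0,0],[0,0,0,0,0,0,0]]]'
```

```text
time: 8.48
tcp_pos: [459.1, 189.9, 66.7]
orientation: [3.141, 0.0, 2.852]
wrist_force: [-0.1, -0.2, 0.5]
opening: 0.1
finger_force: 0.0
time: 9.1
tcp_pos: [459.1, 189.9, 63.7]
orientation: [3.141, 0.0, 2.852]
wrist_force: [0.7, -0.7, 0.3]
opening: 0.4
finger_force: 0.0
```

```bash
python3 -m handwheel '[[[0,0,1,0,0,0,0],[0,0,1,0,0,0,0],[0,0,1,0,0,0,0],[0,0,0,0,0,0,0],[0,0,0,0,0,0,0]]]'
```

```text
time: 9.72
tcp_pos: [459.1, 189.9, 60.7]
orientation: [3.141, 0.0, 2.852]
wrist_force: [-0.1, -0.1, 0.9]
opening: -0.0
finger_force: 0.0
```

```bash
python3 -m handwheel '[[[0,0,1,0,0,0,0],[0,0,1,0,0,0,0],[0,0,0,0,0,0,0],[0,0,0,0,0,0,0],[0,0,0,0,0,0,0]]]'
python3 - <<'E'
from h import *
import cv2
S=(498.2,145.3,-.289)
im=manip.snapshot("side")[110:210,150:250]
im=cv2.resize(im,None,fx=6,fy=6,interpolation=cv2.INTER_CUBIC)
P=lambda p:tuple(int(v) for v in (proj("side",p)-(150,110)+.5)*6)
cv2.circle(im,P(manip.state()['tcp_pos']),4,(0,0,255),1)
for y in(15,45): cv2.line(im,P(w(S,tab(0,85,13,y))),P(w(S,tab(0,125,13,y))),(255,0,255),1)
cv2.imwrite("pics/c6.png",im)
E
```

```text
time: 10.35
tcp_pos: [459.1, 189.9, 58.7]
orientation: [3.141, 0.0, 2.852]
wrist_force: [-0.2, 0.3, 0.4]
opening: -0.1
finger_force: 0.0
```

View pics/c6.png

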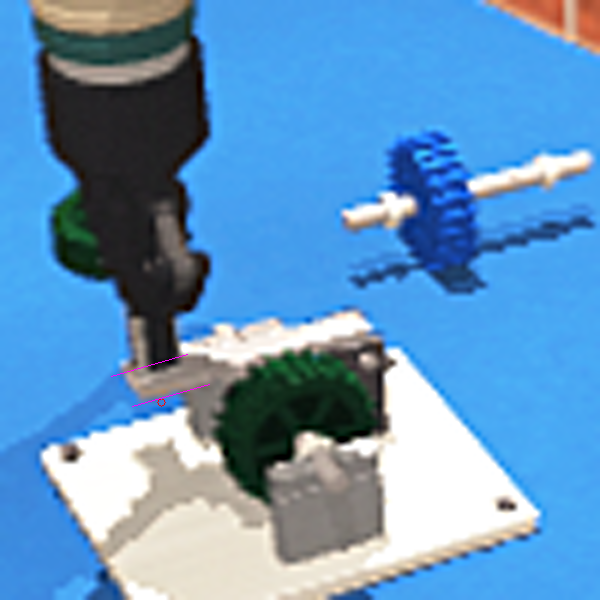

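Predicted shut position matches the tab, and the finger is resting on it; I'll press on to confirm the rigid stop.

```bash
python3 -m handwheel '[[[0,0,0.5,0,0,0,0],[0,0,0.5,0,0,0,0],[0,0,0,0,0,0,0],[0,0,0,0,0,0,0],[0,0,0,0,0,0,0]]]'; python3 -m handwheel '[[[0,0,0.5,0,0,0,0],[0,0,0.5,0,0,0,0],[0,0,0.5,0,0,0,0],[0,0,0,0,0,0,0],[0,0,0,0,0,0,0]]]'
```

```text
time: 11.02
tcp_pos: [459.1, 189.8, 57.7]
orientation: [3.141, 0.0, 2.852]
wrist_force: [0.7, 0.1, 0.3]
opening: -0.1
finger_force: 0.0
time: 11.65
tcp_pos: [459.1, 189.8, 56.2]
orientation: [3.142, 0.0, 2.852]
wrist_force: [0.5, 0.0, 0.2]
opening: -0.0
finger_force: 0.0
```

No stop force yet, so I'll rise carefully and look at the clamp unobstructed.

```bash
python3 -m handwheel '[[[0,0,-3,0,0,0,0],[0,0,-3,0,0,0,0],[0,0,-3,0,0,0,0],[0,0,-3,0,0,0,0],[0,0,0,0,0,0,0]]]'; python3 -m handwheel '[[[0,0,-4,0,0,0,0],[0,0,-4,0,0,0,0],[0,0,-4,0,0,0,0],[0,0,-4,0,0,0,0],[0,0,0,0,0,0,0]]]'
```

```text
time: 12.28
tcp_pos: [459.3, 189.9, 68.6]
orientation: [3.141, 0.001, 2.852]
wrist_force: [0.2, 0.0, 0.4]
opening: 0.2
finger_force: 0.0
time: 12.9
tcp_pos: [459.4, 189.9, 84.6]
orientation: [3.141, 0.001, 2.852]
wrist_force: [-0.2, 0.7, -1.4]
opening: -0.0
finger_force: 0.0
```

```bash
python3 -m handwheel '[[[0,0,-30,0,0,0,0],[40,0,-30,0,0,0,0],[60,0,-10,0,0,0,0],[60,0,0,0,0,0,0],[0,0,0,0,0,0,0]]]'
python3 - <<'E'
from h import *
import cv2
S=(498.2,145.3,-.289)
o=[]
for n,x,y in(("top",138,181),("side",155,130)):
    im=manip.snapshot(n)[y:y+100,x:x+80]
    im=cv2.resize(im,None,fx=5,fy=5,interpolation=cv2.INTER_CUBIC)
    P=lambda p:tuple(int(v) for v in (proj(n,p)-(x,y)+.5)*5)
    for th,col in((0,(255,0,255)),(.1,(0,200,255))): cv2.line(im,P(w(S,tab(th,125,13,15))),P(w(S,tab(th,125,13,45))),col,1)
    o.append(im)
cv2.imwrite("pics/c7.png",np.hstack(o))
E
```

```text
time: 13.52
tcp_pos: [301.2, 235.4, 154.1]
orientation: [-3.141, -0.002, 2.856]
wrist_force: [0.7, 0.7, -0.6]
opening: 0.0
finger_force: 0.0
```

View pics/c7.png

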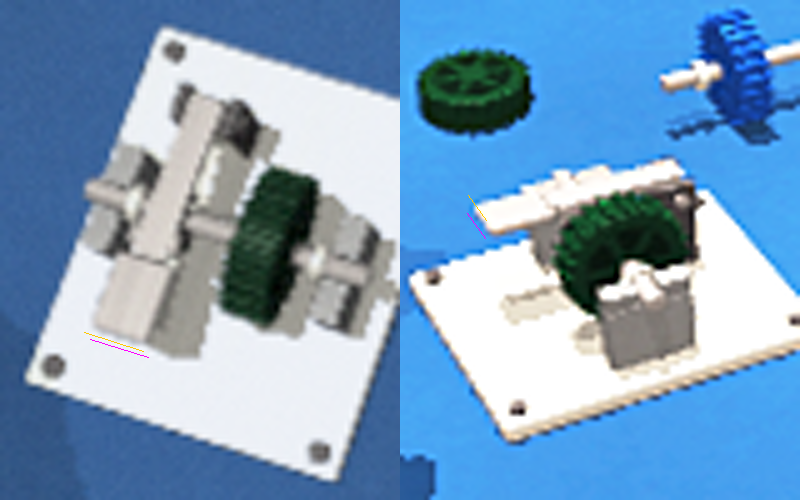

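The clamp lies level over the axle, with the tab end at the predicted shut position in both views (side crop 480,222) and the wheel seated. The fingertips evidently end well above the reported TCP, so I'll go back and press to a real stop force. That also calibrates the tip for the knob.

```bash
python3 -m handwheel '[[[-60,0,0,0,0,0,0],[-60,0,0,0,0,0,0],[-34,0,20,0,0,0,0],[0,0,40,0,0,0,0],[0,0,30,0,0,0,0]]]'; python3 -m handwheel '[[[0,0,4,0,0,0,0],[0,0,2,0,0,0,0],[0,0,2,0,0,0,0],[0,0,1,0,0,0,0],[0,0,0,0,0,0,0]]]'; python3 -m handwheel '[[[0,0,1,0,0,0,0],[0,0,1,0,0,0,0],[0,0,1,0,0,0,0],[0,0,0,0,0,0,0],[0,0,0,0,0,0,0]]]'
```

```text
time: 14.25
tcp_pos: [455.2, 190.3, 62.2]
orientation: [-3.141, -0.001, 2.85]
wrist_force: [0.1, -0.2, 0.6]
opening: -0.1
finger_force: 0.0
time: 14.88
tcp_pos: [453.8, 191.8, 55.9]
orientation: [3.141, 0.001, 2.853]
wrist_force: [0.3, 0.4, 0.6]
opening: -0.3
finger_force: 0.1
time: 15.5
tcp_pos: [453.3, 191.6, 52.4]
orientation: [3.141, 0.0, 2.852]
wrist_force: [-1.4, 0.9, 2.8]
opening: -0.2
finger_force: 1.8
```

```bash
python3 -m handwheel '[[[0,0,1,0,0,0,0],[0,0,1,0,0,0,0],[0,0,1,0,0,0,0],[0,0,0,0,0,0,0],[0,0,0,0,0,0,0]]]'
```

```text
time: 16.12
tcp_pos: [453.4, 191.8, 51.9]
orientation: [3.141, 0.001, 2.852]
wrist_force: [-6.3, -1.4, 22.7]
opening: -0.0
finger_force: 11.6
```

That is the rigid stop (22 N, with no further travel), so the clamp is home. The fingertips end about 20 mm above the reported TCP. Next I'll measure the knob precisely from the white blobs.

```bash
python3 -m handwheel '[[[0,0,-15,0,0,0,0],[0,0,-30,0,0,0,0],[0,0,-50,0,0,0,0],[0,0,0,0,0,0,45],[0,0,0,0,0,0,45]]]'
cat > k.py <<'E'
from h import *
import cv2
def blobs(show=True):
    im=np.mean([manip.snapshot("top") for _ in range(3)],0).astype(np.uint8)
    g=im.min(2)[190:260,280:355];g=cv2.resize(g,None,fx=8,fy=8,interpolation=cv2.INTER_CUBIC)
    dc=np.array([514.2,-188.])
    n,l,s,c=cv2.connectedComponentsWithStats((g>150).astype(np.uint8))
    for i in range(1,n):
        if s[i,4]<150: continue
        u,v=(c[i]+.5)/8-.5+(280,190);d=onz("top",u,v,46)-dc;r=np.hypot(*d)
        print("area",s[i,4],"px",u.round(1),v.round(1),"r",r.round(1),"ang",np.arctan2(d[1],-d[0]).round(3))
E
python3 - <<'E'
from k import *
blobs()
st=manip.state();p=st['tcp_pos'];y=st['orientation'][2];d=np.array([514.2,-188,p[2]])-p
c,s=np.cos(y),np.sin(y);print(p,y,"tool delta",c*d[0]+s*d[1],s*d[0]-c*d[1])
E
```

```text
time: 16.75
tcp_pos: [452.8, 191.3, 143.6]
orientation: [-3.141, -0.001, 2.852]
wrist_force: [-0.2, -0.4, -0.3]
opening: 35.8
finger_force: 0.0
area 159 px 312.5 200.1 r 60.6 ang 3.019
area 7565 px 296.2 236.8 r 62.4 ang 0.966
area 901 px 298.3 226.8 r 46.6 ang 1.357
area 973 px 309.6 231.1 r 26.9 ang 0.693
area 152 px 302.0 243.8 r 64.5 ang 0.611
[452.18232927 191.19991571 142.72103954] 2.8523146411212488 tool delta -167.6115271493655 -345.7530094176973
```

```bash
python3 -m handwheel '[[[-24,-49,0,0,0,0,45],[-24,-50,0,0,0,0,45],[-24,-49,0,0,0,0,45],[-24,-50,0,0,0,0,45],[-24,-49,0,0,0,0,45]]]'; python3 -m handwheel '[[[-24,-50,0,0,0,0,45],[-24,-49,0,0,0,0,45],[0,0,0,0,0,10,45],[0,0,0,0,0,10,45],[0,0,0,0,0,2.5,45]]]'; python3 -c "
from h import *
st=manip.state();p=st['tcp_pos'];y=st['orientation'][2];d=np.array([514.2,-188,p[2]])-p
c,s=np.cos(y),np.sin(y);print(p,y,'tool delta',c*d[0]+s*d[1],s*d[0]-c*d[1],st['qpos'])"
```

```text
time: 17.52
tcp_pos: [497.3, -81.0, 143.0]
orientation: [3.141, -0.002, 2.852]
wrist_force: [1.0, 0.5, -1.1]
opening: 44.8
finger_force: 0.0
time: 18.15
tcp_pos: [514.8, -188.0, 142.6]
orientation: [-3.141, -0.003, 2.457]
wrist_force: [0.4, 0.1, 0.1]
opening: 45.3
finger_force: 0.0
[ 514.84783235 -188.01735627  142.56434294] 2.456755128133285 tool delta 0.5127389594383382 -0.39634171169814586 [-4.77186906e-01  2.84770474e-01  1.66925978e+00  1.29751814e-04
  1.19064564e+00 -1.36319483e+00]
```

```bash
python3 -m handwheel '[[[0,0,25,0,0,0,45],[0,0,25,0,0,0,45],[0,0,25,0,0,0,45],[0,0,5,0,0,0,45],[0,0,0,0,0,0,45]]]'; python3 -m handwheel '[[[0,0,4,0,0,0,45],[0,0,4,0,0,0,45],[0,0,4,0,0,0,45],[0,0,4,0,0,0,45],[0,0,0,0,0,0,45]]]'
```

```text
time: 18.77
tcp_pos: [515.4, -187.9, 63.7]
orientation: [-3.141, -0.001, 2.46]
wrist_force: [0.3, -0.4, 0.1]
opening: 45.2
finger_force: 0.0
time: 19.4
tcp_pos: [515.4, -187.8, 47.8]
orientation: [-3.142, -0.001, 2.46]
wrist_force: [0.6, -0.4, 0.2]
opening: 44.9
finger_force: 0.0
```

```bash
python3 -m handwheel '[[[0,0,2,0,0,0,30],[0,0,2,0,0,0,20],[0,0,0,0,0,0,5],[0,0,0,0,0,0,5],[0,0,0,0,0,0,5]]]' 30
```

```text
time: 20.02
tcp_pos: [516.2, -187.5, 44.1]
orientation: [3.14, 0.0, 2.459]
wrist_force: [2.4, 2.6, -3.1]
opening: 13.5
finger_force: 32.9
```

The bar is gripped: the opening is 13.5 mm against its 14 mm thickness. Turning 38° clockwise.

```bash
python3 -m handwheel '[[[0,0,0,0,0,9,5],[0,0,0,0,0,10,5],[0,0,0,0,0,10,5],[0,0,0,0,0,9,5],[0,0,0,0,0,0,5]]]'; python3 -m handwheel '[[[0,0,0,0,0,0,5],[0,0,0,0,0,0,14],[0,0,0,0,0,0,45],[0,0,0,0,0,0,45],[0,0,0,0,0,0,45]]]';  python3 -m handwheel '[[[0,0,-10,0,0,0,45],[0,0,-20,0,0,0,45],[0,0,-50,0,0,0,45],[50,0,-10,0,0,0,45],[60,0,0,0,0,0,45]]]'
```

```text
time: 20.65
tcp_pos: [515.4, -187.9, 44.1]
orientation: [-3.141, -0.0, 1.798]
wrist_force: [1.0, 1.5, -2.0]
opening: 13.8
finger_force: 33.0
time: 21.28
tcp_pos: [515.6, -188.2, 44.3]
orientation: [-3.142, 0.0, 1.797]
wrist_force: [0.1, -0.6, -0.1]
opening: 45.2
finger_force: 0.0
time: 21.9
tcp_pos: [492.5, -80.8, 136.4]
orientation: [3.137, 0.002, 1.794]
wrist_force: [-0.7, 0.9, -0.1]
opening: 45.0
finger_force: 0.0
```

```bash
python3 -m handwheel '[[[0,60,0,0,0,0,45],[0,60,0,0,0,0,45],[0,60,0,0,0,0,45],[0,0,0,0,0,0,45],[0,0,0,0,0,0,45]]]'
python3 - <<'E'
from k import *
blobs();n=manip.snapshot("top")
f=lambda x,y:cv2.resize(n[y:y+100,x:x+80],None,fx=5,fy=5,interpolation=2)
cv2.imwrite("pics/c8.png",np.hstack([f(138,181),f(276,174)]))
E
```

```text
time: 22.52
tcp_pos: [665.7, -40.4, 134.0]
orientation: [-3.14, -0.0, 1.797]
wrist_force: [0.5, 0.1, 0.7]
opening: 44.9
finger_force: 0.0
area 642 px 297.9 226.9 r 47.7 ang 1.357
```

View pics/c8.png

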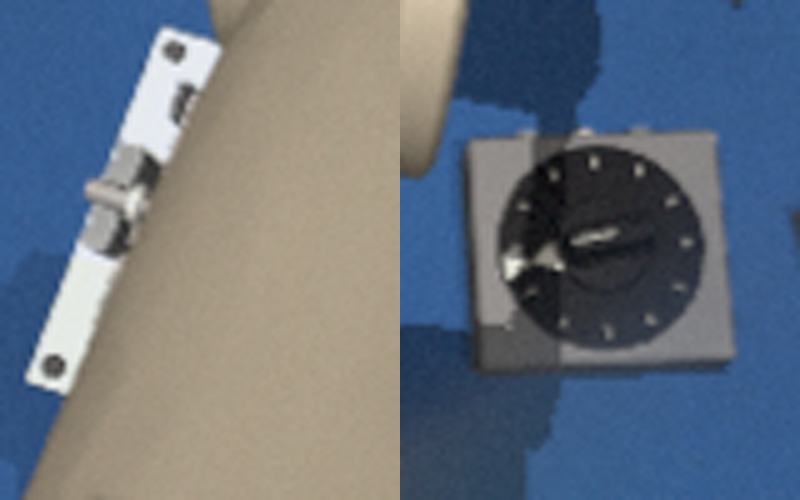

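The dial crop shows the pointer (550,257) lined up with the mark (515,265), seen from the dial centre (602,247). The forearm hides the stand, so I'll back off and check the stand numerically against the earlier picture.

```bash
python3 -m handwheel '[[[0,-50,-20,0,0,0,45],[0,-60,-20,0,0,0,45],[0,-60,0,0,0,0,45],[0,-60,0,0,0,0,45],[0,-60,0,0,0,0,45]]]'
python3 - <<'E'
from k import *
blobs()
import cv2
for n,x,y in(("top",138,181),("side",155,130)):
    a=cv2.resize(manip.snapshot(n)[y:y+100,x:x+80],None,fx=5,fy=5,interpolation=2)
    b=cv2.imread("pics/c7.png")[:,(0 if n=="top" else 400):][:,:400]
    r=a.astype(np.float32).mean(2);q=b.astype(np.float32).mean(2)
    for nm,sl in(("tab/arm",np.s_[100:345,90:200] if n=="top" else np.s_[150:240,60:300]),("wheel",np.s_[150:350,200:370] if n=="top" else np.s_[180:330,150:300])):
        t=q[sl][10:-10,10:-10];m=cv2.matchTemplate(r,t,cv2.TM_CCOEFF_NORMED);_,v,_,loc=cv2.minMaxLoc(m)
        print(n,nm,"corr",round(v,3),"shift px",(loc[0]-sl[1].start-10)/5,(loc[1]-sl[0].start-10)/5)
E
```

```text
time: 23.35
tcp_pos: [381.8, -105.5, 174.4]
orientation: [3.141, 0.001, 1.796]
wrist_force: [0.0, -1.8, -0.3]
opening: 45.2
finger_force: 0.0
area 14056 px 285.0 245.8 r 98.8 ang 0.938
area 19576 px 306.6 254.1 r 82.6 ang 0.321
top tab/arm corr 0.986 shift px 0.0 0.2
top wheel corr 0.999 shift px 0.0 0.0
side tab/arm corr 0.874 shift px -0.4 0.4
side wheel corr 0.83 shift px -0.2 0.2
```

```bash
python3 -c "
from bench import manip
print(manip.close_job())"
```

```text
the job is handed in; nothing more can be done
None
```

I handed the job in at about 23 s: the clamp was pressed to its rigid stop over the seated axle, with the jaw's snap felt as the force dropped from 8 N to zero, and the knob's pointer was lined up with the set mark in the last view of the dial; the judge returned no result, and I did not re-check the bystanders.

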